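Lock a track spotlight into the sloping demo track and shelve its carton

TASK

Take the spotlight out of its open carton, put its T-shaped foot lengthwise through the free slot of the sloping demo track until the black collar is down on the track, and turn it a quarter turn either way so that it is locked across the slot like the one beside it. Then set the empty carton upright on the dark mat, the free place in the row of boxed lamps on the low riser, in line with its neighbours. Do not knock over or push aside anything else.

Things in the scene. Friction and masses are not known exactly. Their poses are not given: they have to be found in the camera images.
- lamp_mid (a point): Centre (half-way up) of the loose track spotlight, 113 mm tall, 0.25 kg: a white rectangular body 60 (x) x 36 (y) x 90 mm, a lens in its top, on a black collar with a T-shaped foot. z points from foot to lens; x is along the T-bar and the body's long side. Half a turn about z changes nothing. It starts upright in the carton, top 121 mm above the table, the top 61 mm clear of the carton's rim.
- lamp_foot (a point): The same spotlight: middle of the underside of its T-bar, 56.5 mm below lamp_mid, same axes. Upwards from it: steel bar 50 (x) x 13 x 8 mm thick; round neck 11 mm across, 9 mm long; collar 48 mm across, 6 mm thick, its underside 17 mm above this point; then the body.
- slot (a point): Centre of the free slot on the upper face of the fixed aluminium track plate, about 108 mm above the table. z: outward normal, leaning 25 deg from vertical, roughly towards the robot; x: up the slope; y: level, along the slot. Slot 62 (y) x 20 mm (x), square edges, plate 6 mm thick; below it a hollow 80 mm wide and 30 mm deep where the bar turns freely. No stop or detent.
- locked_mid (a point): Centre of the like spotlight already locked (fixed) in the same track, 140 mm along the slot's -y, long side up the slope, collar down on the plate: its foot is 17 mm below the plate's face, its bar 3 mm clear of the plate's underside, its top 96 mm above the face. The loose one, when let go, stays in but leans a few degrees down the slope.
- carton_mid (a point): Centre (half-way up) of the loose open cardboard carton in which the spotlight stands: 76 (x) x 60 (y) x 60 mm high, walls 3 mm, z up, 0.12 kg. Inside, two paper blocks carry the lamp's collar.
- mat_mid (a point): Centre of the upper face of the dark rubber mat, 80 (x) x 64 (y) x 2 mm (fixed), that marks the free place in the row, on a white riser 300 x 110 mm; its upper face is 42 mm above the table. x runs along the row, y across it. It may be the first, middle or last of three places 90 mm apart.
- boxed_a_mid (a point): Centre of a closed boxed lamp standing in the row: 76 (along the row) x 60 x 90 mm high, loose; leave it alone.
- boxed_b_mid (a point): Centre of the other closed boxed lamp in the row, the same; leave it alone.
- tin_mid (a point): Centre of a bystander: upright tin 60 mm across, 75 mm high.
- plug_mid (a point): A bystander: black plug-in adapter 70 x 45 mm, 54 mm high with its pins up; point 20 mm above the table.
- bulb_mid (a point): A bystander: white lamp bulb standing on a foot, 60 mm across, 104 mm high; point 50 mm up.
- driver_mid (a point): A bystander: screwdriver 170 mm long lying on the table (along its x); point near its middle.
Mind the look-alikes: they are no part of the job. Leave any green look-alike of the part that bears carton_mid alone. What is shaped like the part that bears lamp_mid but blue is not meant.

How it is judged:
On the way, in this order (a step that is already met when the one before it is completed fails the run):
1. the spotlight's T-bar is through the slot lengthwise, the collar down on the track (x of lamp_foot in the frame of slot between -0.01 and 0.01 m and y of lamp_foot in the frame of slot between -0.026 and 0.026 m and z of lamp_foot in the frame of slot between -0.024 and -0.0125 m and angle between the z axis of lamp_foot and the z axis of slot, either way round below 0.21 rad and angle between the x axis of lamp_foot and the y axis of slot, either way round below 0.4 rad), for 0.1 s.
2. it has been turned across the slot, still fully in (x of lamp_foot in the frame of slot between -0.01 and 0.01 m and y of lamp_foot in the frame of slot between -0.026 and 0.026 m and z of lamp_foot in the frame of slot between -0.024 and -0.0125 m and angle between the z axis of lamp_foot and the z axis of slot, either way round below 0.21 rad and angle between the x axis of lamp_foot and the y axis of slot, either way round above 1.2 rad), for 0.2 s.
At the end, for the whole second after the job is handed in: Spotlight in the slot: foot 12.5-24 mm below the track face, within 10 mm across and 26 mm along the slot, axis within 12 deg of the normal, T-bar at least 69 deg from the slot. Carton upright on the mat, centred within 12 mm each way, within 11 deg of the row. Both at rest (all of step 2 and x of carton_mid in the frame of mat_mid between -0.012 and 0.012 m and y of carton_mid in the frame of mat_mid between -0.012 and 0.012 m and z of carton_mid in the frame of mat_mid between 0.024 and 0.036 m and angle between carton_mid's own z axis and vertical below 0.1 rad and angle between the x axis of carton_mid and the x axis of mat_mid, either way round below 0.2 rad and linear speed of each of lamp, carton below 0.02 m/s); the robot touches nothing.
It fails at once if a boxed lamp in the row pushed more than 20 mm or tipped over (distance of any of boxed_a_mid, boxed_b_mid from where it was at the start of the episode above 0.02 m or angle between any of boxed_a_mid, boxed_b_mid's own z axis and vertical above 0.3 rad).
It fails at once if the tin, adapter, bulb or screwdriver pushed more than 30 mm (distance of any of tin_mid, plug_mid, bulb_mid, driver_mid from where it was at the start of the episode above 0.03 m).
It also fails if it takes over 61 s, if anything falls off the work surface, if the arm or the gripper's body presses on something with over 40 N, if the wrist force passes 120 N, or if a joint passes its speed limit or range.

ROBOT

A 6-joint arm with a two-finger parallel gripper is mounted at the origin on the work surface. World frame = base frame: x ahead of the robot, y to its left, z up, the work surface at z = 0. Lengths are in m, angles in rad, forces in N, time in s.
With the tool pointing down it reaches from about 0.35 to 0.85 m from the base axis. Payload 8.1 kg.
Tool frame: the origin (TCP) lies midway between the tips of the shut fingers; the grasp point (between the pads) lies 19 mm behind it (robot.grip_point_offset is the distance from the TCP to the grasp point, in m); z points along the fingers, y is the line along which they close (so a half turn about z gives the same grasp; the last joint's range is limited). The gripper opens to 93 mm and grips with 3 to 60 N. Pads are 15 mm wide; open, the fingers measure 128 mm over their backs; the gripper's body (75 mm by 188 mm) begins 65 mm behind the grasp point.
Start: joints at [1.215, 0.13, 1.488, -0, 1.523, -0.085], TCP at [0.16, 0.578, 0.219] pointing down, gripper open.
Joint ranges: [-2.96, 2.96], [-0.89, 2.26], [0.02, 2.5], [-1.34, 4.48], [0, 2.73], [-2.66, 2.66]. Speed limits (rad/s): [2.39, 2.39, 2.79, 3.14, 3.14, 3.14].

INTERFACE

Orientations are given as a rotation vector (axis times angle).
In Python, from plant import robot, read_camera, job gives the robot as it stands.
- The arm moves only by the shell command python3 -m inch 'ROWS' [FORCE]. ROWS is JSON, one flat list of numbers, 5 for each row, row after row: the shift along the world's x, y, z in mm, then the turn about the world's z in degrees, then the opening in per cent of the stroke, from 0 (shut) to 100 (fully open). In form: [dx, dy, dz, yaw, hand, dx, dy, dz, yaw, hand, ...]. A call has 1 to 10 rows; each row is the pose to reach, as a shift and turn from the pose commanded when the call began; what a row does not reach only later rows make up. A row lasts 1/12 s, in which the tool goes at most 41.7 mm and 7.16 degrees, less where a joint would pass 70% of its speed; a pose out of reach is approached as far as the arm can. A call with a gripper value outside its range is refused whole. The fingers move at their own pace and stop on an object; FORCE is the grip in N (left out, the last holds). Time passes only in rows, so rows that repeat a pose let the fingers close. It gives the time, the measured TCP pose, the force, the opening and the grip force at its end, in the units of the state.
- robot.read_state(): the state, without advancing time (a new reading comes with each control period).
- read_camera(name): name is "side" or "top"; returns a dict with "image" (384x512x3 uint8, blue, green, red), "K" (3x3 intrinsics, pixels), "D" ([k1, k2, p1, p2, k3] as OpenCV has them; the pictures are not rectified), "extrinsics" (4x4, takes a point from world to camera coordinates). Camera axes: x right, y down, z forward; pixel columns grow to the right and rows downward; lengths in m; the calibration is good to about 2 mm. A picture is of the moment at which its call begins. There is no depth.
- job.close_job(): hands the job in; it is judged then, once.
The state is a dict: "t": time; "q": joint angles; "dq": joint speeds; "joint_torque": joint torques, N m; "tool_pos": TCP position; "orientation": TCP orientation; "force": force on the tool from outside, world axes, zero at the start; "wrist_torque": the same for the moment, N m; "opening": finger opening in m; "gripper_force": force on a finger pad.
Only numpy, scipy, OpenCV 4.12 (cv2) and the standard library are available. Lean on these libraries where they do the work, as an engineer would, in place of code of your own. Each camera call takes 0.05 s, during which the arm holds its last target. There are 200 camera calls.

## Working session

There is one attempt and no reset: what is moved stays moved. The work goes in short steps, Python scripts to look and compute and a shell command to move; the robot and the scene stay as the last step left them, time stands still between calls to the robot, and variables do not carry over. Pictures are saved under pics/ and viewed, at most 10 in all, crops included, and the job is handed in when it is done.

```bash
ls; mkdir -p pics
cat > h.py <<'E'
import numpy as np, cv2
from plant import robot, read_camera, job
def snap(n,f):
    c=read_camera(n); cv2.imwrite('pics/'+f,c['image']); np.savez(f'pics/{f}.npz',**{k:np.array(c[k]) for k in('K','D','extrinsics','image')}); return c
E
python3 - <<'E'
from h import *
a=snap('side','s0.png');b=snap('top','t0.png')
print(a['extrinsics'].round(3),a['K'].round(1),b['extrinsics'].round(3),b['K'].round(1),a['D'],b['D'])
s=robot.read_state();print(s)
E
```

```text
pics
[[ 0.766 -0.643 -0.018 -0.344]
 [-0.416 -0.475 -0.775  0.315]
 [ 0.49   0.601 -0.631  0.768]
 [ 0.     0.     0.     1.   ]] [[394.3   0.  258.4]
 [  0.  394.3 199.2]
 [  0.    0.    1. ]] [[ 0.003 -1.     0.013  0.05 ]
 [-0.985 -0.005 -0.171  0.518]
 [ 0.171 -0.012 -0.985  1.2  ]
 [ 0.     0.     0.     1.   ]] [[414.9   0.  259.4]
 [  0.  414.9 192.1]
 [  0.    0.    1. ]] [-0.10068008  0.          0.          0.          0.        ] [-0.15176949  0.          0.          0.          0.        ]
{'t': 0.1, 'q': array([ 1.21462367e+00,  1.31089558e-01,  1.48917660e+00, -3.25203736e-05,
        1.52300529e+00, -8.53836811e-02]), 'dq': array([ 0.00011506, -0.00242938, -0.00088436,  0.00138504, -0.00212675,
        0.00177944]), 'joint_torque': array([ 1.41421500e-03, -5.61343360e+01, -4.93094373e+01,  7.70826358e-02,
        2.92076269e-02, -1.29883197e-04]), 'tool_pos': array([0.16029371, 0.57765157, 0.2176866 ]), 'orientation': array([-4.24008000e-01, -3.11250771e+00,  2.58393899e-03]), 'force': array([-0.81170367,  0.5762242 ,  0.05172784]), 'wrist_torque': array([-0.01178806,  0.04665959, -0.02386012]), 'gripper_force': 0.0, 'opening': 0.09280777429904422}
```

View pics/s0.png

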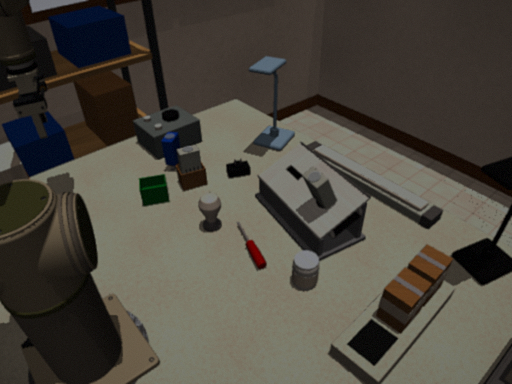

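View pics/t0.png

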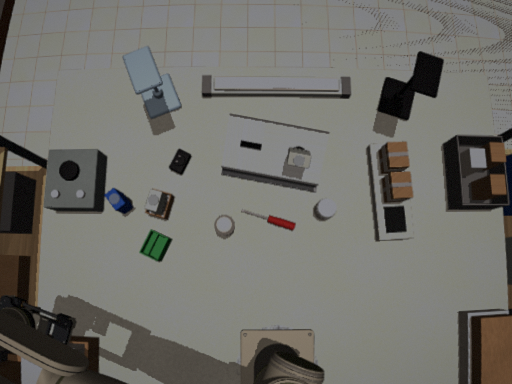

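```bash
cat >> h.py <<'E'
def crop(f,x0,y0,w,h,s):
    im=np.load(f'pics/{f}.npz')['image'][y0:y0+h,x0:x0+w].astype(float)
    im=np.clip(255*(im/255*1.3)**0.6,0,255).astype(np.uint8)
    im=cv2.resize(im,None,fx=s,fy=s,interpolation=cv2.INTER_CUBIC)
    for i in range(0,w,10):
        cv2.line(im,(int((i+.5)*s),0),(int((i+.5)*s),5 if i%20 else 10),(0,255,255),1)
        if i%20==0: cv2.putText(im,str(x0+i),(int((i+.5)*s)+2,10),0,.35,(0,255,255),1)
    for i in range(0,h,10):
        cv2.line(im,(0,int((i+.5)*s)),(5,int((i+.5)*s)),(0,255,255),1)
        if i%20==0: cv2.putText(im,str(y0+i),(8,int((i+.5)*s)+4),0,.35,(0,255,255),1)
    return im
def ray(f,uv):
    d=np.load(f'pics/{f}.npz');E=d['extrinsics'];R,t=E[:3,:3],E[:3,3]
    p=cv2.undistortPoints(np.array([[uv]],float),d['K'],d['D'])[0,0]
    v=R.T@np.array([*p,1.]);return -R.T@t,v/np.linalg.norm(v)
def atz(f,uv,z):
    o,v=ray(f,uv);return o+v*(z-o[2])/v[2]
def tri(f1,uv1,f2,uv2):
    o1,a=ray(f1,uv1);o2,b=ray(f2,uv2)
    s=np.linalg.lstsq(np.c_[a,-b],o2-o1,rcond=None)[0];p,q=o1+a*s[0],o2+b*s[1]
    return (p+q)/2,np.linalg.norm(p-q)
def proj(f,P):
    d=np.load(f'pics/{f}.npz');E=d['extrinsics']
    return cv2.projectPoints(np.array(P,float).reshape(-1,1,3),cv2.Rodrigues(E[:3,:3])[0],E[:3,3],d['K'],d['D'])[0][:,0]
E
python3 - <<'E'
from h import *
T='t0.png';S='s0.png'
m=np.vstack([np.hstack([crop(T,215,105,130,97,3.0)[:291],crop(S,250,145,130,97,3.0)[:291]]),np.hstack([crop(T,130,170,65,48,6)[:288],crop(S,160,130,65,48,6)[:288]])])
cv2.imwrite('pics/m1.png',m);print(m.shape)
m=np.hstack([crop(T,365,135,60,110,5),crop(S,325,240,100,110,5)[:, :500]])
cv2.imwrite('pics/m2.png',m);print(m.shape)
E
```

```text
(579, 780, 3)
(550, 800, 3)
```

View pics/m1.png

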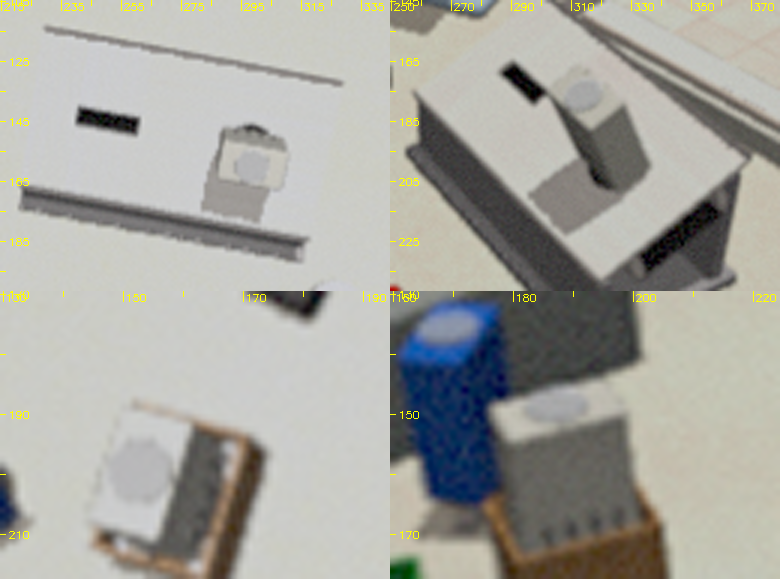

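View pics/m2.png

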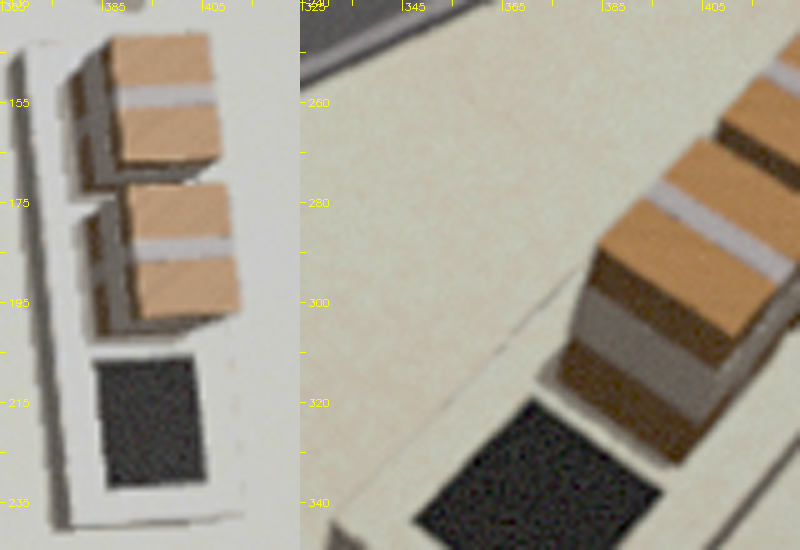

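```bash
cat > m.py <<'E'
from h import *
np.set_printoptions(precision=4,suppress=True)
T='t0.png';S='s0.png'
def blob(f,x0,y0,w,h,th):
    g=np.load(f'pics/{f}.npz')['image'][y0:y0+h,x0:x0+w].max(2).astype(np.float32)
    g=cv2.resize(g,None,fx=8,fy=8,interpolation=cv2.INTER_CUBIC)
    c=max(cv2.findContours((g<th).astype(np.uint8),0,2)[0],key=cv2.contourArea)
    m=cv2.moments(c);q=cv2.boxPoints(cv2.minAreaRect(c))
    f8=lambda p:np.array(p)/8-.5+8*0+np.array([x0,y0])+1/16
    return f8([m['m10']/m['m00'],m['m01']/m['m00']]),f8(q),m['m00']/64
ct,qt,a1=blob(T,234,135,34,20,80);cs,qs,a2=blob(S,282,160,30,24,60)
print('slot',ct,a1,cs,a2,tri(T,ct,S,cs))
print('slotcorners',[atz(T,q,.108)[:3] for q in qt])
mp=lambda x0,y0,s,ox,oy,pts:[(x0+(x-ox)/s-.5,y0+(y-oy)/s-.5) for x,y in pts]
lt,ls=(mp(130,170,6,0,291,[(140,470)])[0],mp(160,130,6,390,291,[(557,405)])[0])
print('lens',tri(T,lt,S,ls))
for p in mp(130,170,6,0,291,[(133,404),(193,424),(152,540),(88,520)]):print('top',atz(T,p,.121))
for p in mp(130,170,6,0,291,[(133,402),(267,447),(92,541)]):print('rim',atz(T,p,.06))
lt,ls=(mp(215,105,3,0,0,[(251,165)])[0],mp(250,145,3,390,0,[(586,95)])[0])
print('locked lens',tri(T,lt,S,ls))
c=[atz(T,p,.042) for p in mp(365,135,5,0,0,[(95,358),(193,353),(206,482),(107,488)])];print('mat',np.array(c),np.mean(c,0))
print(tri(T,mp(365,135,5,0,0,[(95,358)])[0],S,mp(325,240,5,300,0,[(532,398)])[0]),tri(T,mp(365,135,5,0,0,[(193,353)])[0],S,mp(325,240,5,300,0,[(663,492)])[0]))
for p in mp(365,135,5,0,0,[(129,188),(227,183),(240,312),(143,320)]):print('box',atz(T,p,.130))
# track plate edge corners top view
for n,p in zip(('upL','upR'),mp(215,105,3,0,0,[(45,28),(343,84)])):print(n,atz(T,p,.15))
E
python3 m.py
```

```text
slot [250.4613 144.8764] 129.34375 [294.1457 172.1826] 99.5703125 (array([0.6462, 0.0799, 0.1047]), np.float64(0.001116635686661461))
slotcorners [array([0.6416, 0.1117, 0.108 ]), array([0.6609, 0.1085, 0.108 ]), array([0.6497, 0.0474, 0.108 ]), array([0.6305, 0.0508, 0.108 ])]
lens (array([0.4813, 0.3544, 0.121 ]), np.float64(0.0021164911564446475))
top [0.5137 0.3588 0.121 ]
top [0.5043 0.3296 0.121 ]
top [0.4491 0.3468 0.121 ]
top [0.4583 0.3777 0.121 ]
rim [0.5258 0.3743 0.06  ]
rim [0.5035 0.3059 0.06  ]
rim [0.456  0.3917 0.06  ]
locked lens (array([ 0.5813, -0.0495,  0.1922]), np.float64(0.00020099160228524338))
mat [[ 0.4766 -0.325   0.042 ]
 [ 0.4798 -0.3873  0.042 ]
 [ 0.4008 -0.3915  0.042 ]
 [ 0.3975 -0.3291  0.042 ]] [ 0.4387 -0.3582  0.042 ]
(array([ 0.4761, -0.3254,  0.0374]), np.float64(0.0030285114780870723)) (array([ 0.4791, -0.3874,  0.0387]), np.float64(0.003018539399192887))
box [ 0.5628 -0.322   0.13  ]
box [ 0.5664 -0.3811  0.13  ]
box [ 0.4909 -0.3841  0.13  ]
box [ 0.4862 -0.3261  0.13  ]
upL [0.7251 0.1395 0.15  ]
upR [ 0.6719 -0.1428  0.15  ]
```

Side view: free slot at about (294,172), locked spotlight's lens at (315,176), carton and lamp at (187,149). Top view: slot at (250,145), lamp's lens at (153,199), mat at about (394,219). The mat is the last place in the row. Next I go above the lamp.

```bash
python3 -m inch '[321,-223,0,87.5,100,321,-223,0,87.5,100,321,-223,0,87.5,100,321,-223,0,87.5,100,321,-223,0,87.5,100,321,-223,0,87.5,100,321,-223,0,87.5,100,321,-223,0,87.5,100,321,-223,0,87.5,100,321,-223,0,87.5,100]' 10 | tail -12
python3 -m inch '[0,0,-20,18,100,0,0,-40,18,100,0,0,-60,18,100,0,0,-60,18,100]' | tail -12
```

```text
t: 0.93
tool_pos: [0.4815, 0.3545, 0.2182]
orientation: [1.374, -2.825, -0.0]
force: [-0.3, 0.5, -0.2]
opening: 0.0929
gripper_force: 0.0
t: 1.27
tool_pos: [0.478, 0.3539, 0.1531]
orientation: [1.789, -2.572, -0.001]
force: [-0.1, -0.1, -1.4]
opening: 0.0931
gripper_force: 0.0
```

```bash
python3 -m inch '[0,0,0,-2,100,0,0,0,-2,100,0,0,0,-2,100]' | tail -12
python3 - <<'E'
from h import *
snap('side','s1.png');snap('top','t1.png')
cv2.imwrite('pics/m3.png',np.hstack([crop('s1.png',150,90,80,110,5),crop('t1.png',125,140,80,110,5)]))
E
```

```text
t: 1.52
tool_pos: [0.4805, 0.3563, 0.1596]
orientation: [-1.744, 2.612, -0.0]
force: [-0.2, -1.0, -0.4]
opening: 0.0925
gripper_force: 0.0
```

View pics/m3.png

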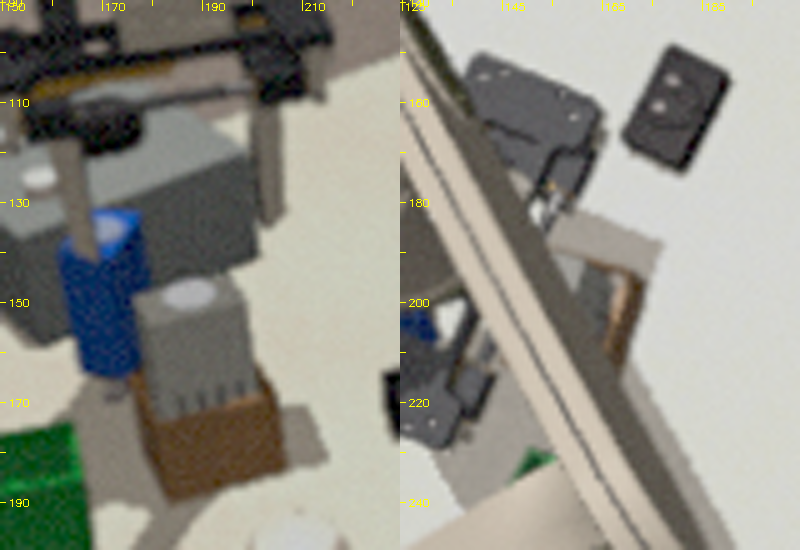

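```bash
python3 -m inch '[1,-2,-20,4,100,1,-2,-50,4,100,1,-2,-80,4,100,1,-2,-91,4,100,1,-2,-91,4,100]' 10 | tail -6
python3 -m inch '[0,0,0,0,45,0,0,0,0,45,0,0,0,0,45,0,0,0,0,45,0,0,0,0,45,0,0,0,0,45]' 15 | tail -6
```

```text
t: 2.03
tool_pos: [0.4789, 0.3527, 0.0642]
orientation: [1.832, -2.544, -0.001]
force: [0.1, -0.0, 0.8]
opening: 0.0932
gripper_force: 0.0
t: 2.53
tool_pos: [0.4819, 0.3545, 0.0688]
orientation: [-1.835, 2.548, 0.0]
force: [-2.1, 0.8, 4.2]
opening: 0.0606
gripper_force: 14.8
```

```bash
python3 -m inch '[0,0,10,0,45,0,0,25,0,45,0,0,50,0,45,0,0,80,0,45,0,0,115,0,45,0,0,150,0,45,0,0,150,0,45,0,0,150,0,45]' 15 | tail -6
python3 -m inch '[165,-274,0,-82,45,165,-274,0,-82,45,165,-274,0,-82,45,165,-274,0,-82,45,165,-274,0,-82,45,165,-274,0,-82,45,165,-274,0,-82,45,165,-274,0,-82,45,165,-274,0,-82,45,165,-274,0,-82,45]' 15 | tail -6
python3 -m inch '[0,0,0,-13,45,0,0,0,-13,45,0,0,0,-13,45,0,0,0,-13,45,0,0,0,-13,45]' 15 | tail -6
python3 - <<'E'
from h import *
snap('side','s2.png');snap('top','t2.png')
cv2.imwrite('pics/m4.png',np.vstack([np.hstack([crop('s2.png',250,110,100,75,4),crop('t2.png',215,105,100,75,4)]),np.hstack([crop('s2.png',160,140,100,70,4),crop('t2.png',130,170,100,70,4)])]))
E
```

```text
t: 3.2
tool_pos: [0.4828, 0.3548, 0.2212]
orientation: [-1.833, 2.545, -0.001]
force: [-0.6, -0.4, -3.2]
opening: 0.0607
gripper_force: 14.8
t: 4.03
tool_pos: [0.6457, 0.0774, 0.2144]
orientation: [-0.018, -3.137, 0.001]
force: [0.2, 0.0, -2.8]
opening: 0.0608
gripper_force: 14.8
t: 4.45
tool_pos: [0.6457, 0.08, 0.2163]
orientation: [-0.352, -3.12, 0.001]
force: [-0.1, -0.0, -2.3]
opening: 0.0606
gripper_force: 14.8
```

View pics/m4.png

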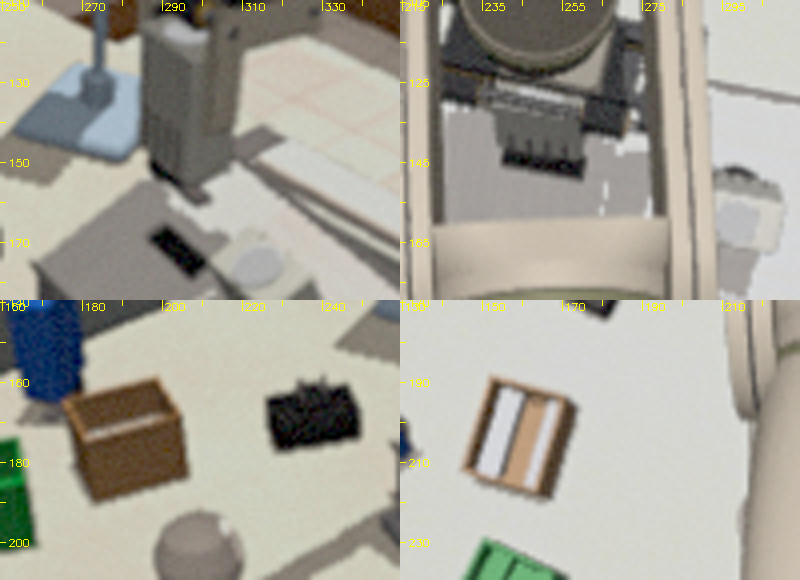

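```bash
python3 -m inch '[3,0,-15,2.5,45,3,0,-30,2.5,45,3,0,-40,2.5,45,3,0,-43,2.5,45,3,0,-43,2.5,45,3,0,-43,2.5,45]' 15 | tail -6
python3 -m inch '[0,0,-3,0,45,0,0,-6,0,45,0,0,-9,0,45,0,0,-9,0,45]' 15 | tail -6
```

```text
t: 5.05
tool_pos: [0.6493, 0.0801, 0.1748]
orientation: [-0.289, -3.128, -0.0]
force: [0.8, 0.1, -2.6]
opening: 0.0608
gripper_force: 14.8
t: 5.38
tool_pos: [0.6524, 0.0798, 0.1708]
orientation: [0.289, 3.119, 0.001]
force: [-0.4, -0.4, 14.2]
opening: 0.0601
gripper_force: 15.0
```

```bash
python3 -m inch '[-2,0.3,0,0,45,-2,0.3,0,0,45]' 15 | grep -E "pos|force:"; python3 -m inch '[-2,0.3,-1,0,45,-2,0.3,-1,0,45]' 15 | grep -E "pos|force:"; python3 -m inch '[-2,0.3,-1,0,45,-2,0.3,-1,0,45]' 15 | grep -E "pos|force:"
```

```text
tool_pos: [0.6483, 0.0804, 0.1676]
force: [-0.2, 0.0, -2.7]
gripper_force: 15.0
tool_pos: [0.6446, 0.0807, 0.1638]
force: [-0.3, 0.7, -3.6]
gripper_force: 15.0
tool_pos: [0.6426, 0.081, 0.1626]
force: [-1.1, -0.4, -2.0]
gripper_force: 15.0
```

```bash
python3 -m inch '[3,-0.5,0,0,45,3,-0.5,-3,0,45,3,-0.5,-3,0,45]' 15 | grep -E "pos|force:"; python3 -m inch '[0,0,-3,0,45,0,0,-6,0,45,0,0,-6,0,45]' 15 | grep -E "pos|force:"
python3 - <<'E'
from h import *
snap('side','s3.png');snap('top','t3.png')
cv2.imwrite('pics/m5.png',np.hstack([crop('s3.png',260,100,80,100,5),crop('t3.png',220,110,80,100,5)]))
print(proj('s3.png',[[.6462,.08,.108],[.6462,.08,.0956]]))
E
```

```text
tool_pos: [0.6464, 0.0803, 0.16]
force: [0.5, -0.3, -2.5]
gripper_force: 15.0
tool_pos: [0.6479, 0.0801, 0.1581]
force: [-4.6, -1.7, 13.3]
gripper_force: 15.0
[[294.37964284 171.10340586]
 [294.20336554 174.83472696]]
```

View pics/m5.png

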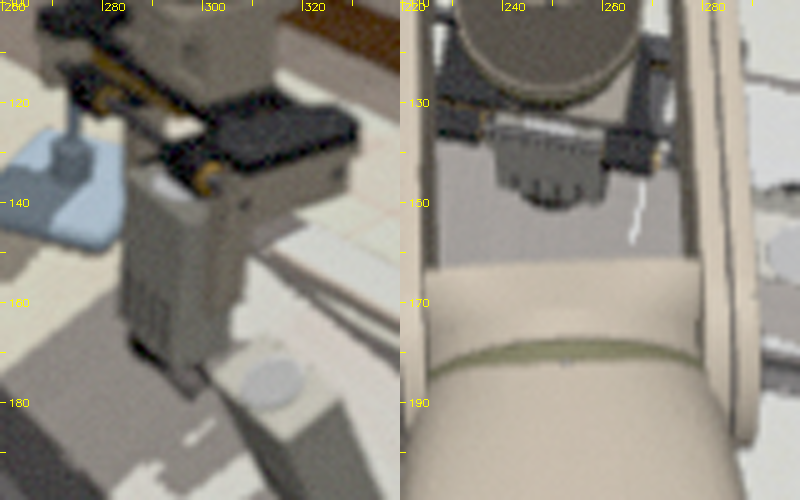

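```bash
python3 -m inch '[-5,0.8,0,0,45,-10,1.7,-1,0,45,-15,2.6,-3,0,45,-15,2.6,-3,0,45]' 12 | grep -E "pos|force:"; python3 -m inch '[-5,0.8,-2,0,45,-10,1.7,-5,0,45,-13,2.1,-9,0,45,-13,2.1,-9,0,45]' 12 | grep -E "pos|force:"
```

```text
tool_pos: [0.6305, 0.0833, 0.1517]
force: [-1.7, 0.8, 5.6]
gripper_force: 12.0
tool_pos: [0.6165, 0.0856, 0.1415]
force: [-2.3, 1.6, 3.1]
gripper_force: 12.0
```

```bash
python3 -m inch '[1,0,-3,0,45,1.5,0,-5,0,45,1.5,0,-5,0,45]' 12 | grep -E "pos|force:"
python3 - <<'E'
from h import *
snap('side','s4.png');snap('top','t4.png')
cv2.imwrite('pics/m6.png',np.hstack([crop('s4.png',255,110,80,100,5),crop('t4.png',220,110,80,100,5)]))
E
```

```text
tool_pos: [0.6181, 0.0854, 0.1371]
force: [-7.1, 0.9, 7.5]
gripper_force: 12.0
```

View pics/m6.png

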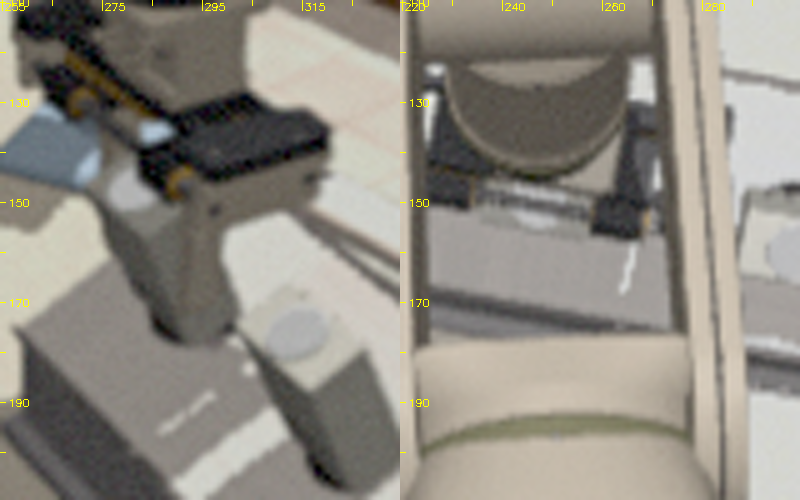

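```bash
python3 -c "
from h import *
print(proj('s4.png',[[.6064,.0874,.195]]))"
python3 -m inch '[0,0,3,-7,45,0,0,3,-14,45,0,0,3,-21,45,0,0,3,-21,45]' 6 | grep -E "pos|ori|force:|open"; python3 -m inch '[0,0,0,-7,45,0,0,0,-14,45,0,0,0,-21,45,0,0,0,-21,45]' 6 | grep -E "pos|ori|force:|open"
```

```text
[[282.32991627 147.63384781]]
tool_pos: [0.6182, 0.0856, 0.1387]
orientation: [-0.863, -3.017, 0.001]
force: [0.9, -0.1, -2.9]
opening: 0.0627
gripper_force: 5.8
tool_pos: [0.6193, 0.0853, 0.1399]
orientation: [-1.393, -2.815, 0.001]
force: [1.5, -0.4, -0.8]
opening: 0.074
gripper_force: 5.9
```

```bash
python3 -m inch '[0,0,2,0,100,0,0,2,0,100,0,0,2,0,100,0,0,2,-7,100,0,0,2,-14,100,0,0,2,-21,100,0,0,2,-28,100,0,0,2,-35,100,0,0,2,-35,100]' 6 | grep -E "pos|ori|force:|open"
python3 -m inch '[0,0,0,0,20,0,0,0,0,20,0,0,0,0,20,0,0,0,0,20,0,0,0,0,20,0,0,0,0,20,0,0,0,0,20]' 8 | grep -E "pos|ori|force:|open"
```

```text
tool_pos: [0.6179, 0.0736, 0.1418]
orientation: [2.178, 2.253, -0.026]
force: [-9.9, -46.9, 5.7]
opening: 0.093
gripper_force: 19.9
tool_pos: [0.6176, 0.0737, 0.1423]
orientation: [2.17, 2.262, -0.025]
force: [-14.0, -46.7, 8.2]
opening: 0.0903
gripper_force: 21.5
```

```bash
python3 -m inch '[0,0,0,0,100,0,0,0,0,100,0,0,0,0,100]' 8 | grep -E "pos|ori|force:|open"
python3 - <<'E'
from h import *
snap('side','s5.png');snap('top','t5.png')
cv2.imwrite('pics/m7.png',np.hstack([crop('s5.png',255,110,80,100,5),crop('t5.png',220,110,80,100,5)]))
E
```

```text
tool_pos: [0.618, 0.0738, 0.1419]
orientation: [2.17, 2.262, -0.024]
force: [-10.2, -45.9, 4.4]
opening: 0.093
gripper_force: 19.9
```

View pics/m7.png

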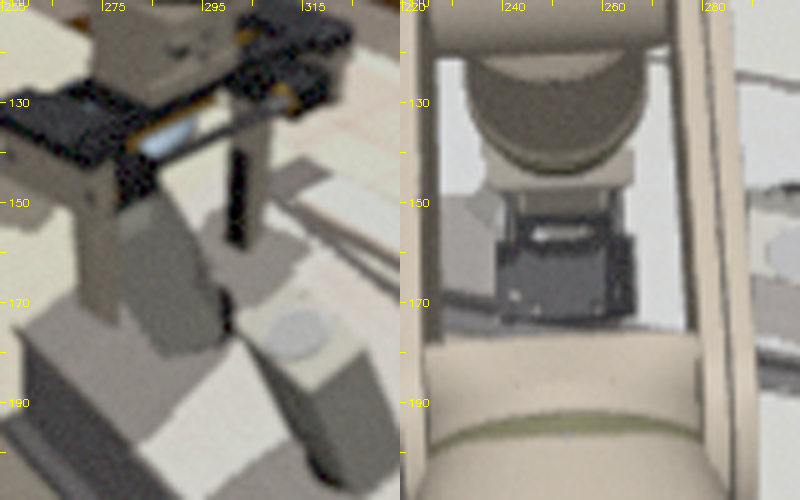

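```bash
python3 -m inch '[0,0,0,7,100,0,0,0,14,100,0,0,0,18,100,0,0,0,18,100]' 8 | grep -E "pos|ori|force:|open"
```

```text
tool_pos: [0.6195, 0.0838, 0.1428]
orientation: [1.786, 2.584, -0.002]
force: [-3.3, -5.6, 2.7]
opening: 0.0926
gripper_force: 3.4
```

```bash
python3 -m inch '[0,0,0,5,100,0,0,5,5,100,0,0,15,5,100]' 8 | grep -E "pos|ori|force:|open"; python3 -m inch '[0,0,20,0,100,0,0,50,0,100,0,0,80,0,100,0,0,110,0,100,0,0,110,0,100]' 8 | grep -E "pos|ori|force:|open"; python3 -m inch '[0,0,0,70,100,0,0,0,70,100,0,0,0,70,100,0,0,0,70,100,0,0,0,70,100,0,0,0,70,100,0,0,0,70,100,0,0,0,70,100,0,0,0,70,100,0,0,0,70,100]' 8 | grep -E "pos|ori|force:|open|t:"
python3 - <<'E'
from h import *
snap('side','s6.png');snap('top','t6.png')
cv2.imwrite('pics/m8.png',np.hstack([crop('s6.png',255,110,80,100,5),crop('t6.png',220,110,80,100,5)]))
E
```

```text
tool_pos: [0.6188, 0.0852, 0.1565]
orientation: [-1.68, -2.652, 0.002]
force: [0.5, 0.1, 0.6]
opening: 0.0931
gripper_force: 0.3
tool_pos: [0.623, 0.0857, 0.2772]
orientation: [1.676, 2.645, 0.012]
force: [1.6, 0.6, 2.5]
opening: 0.0929
gripper_force: 0.0
t: 11.68
tool_pos: [0.6201, 0.0855, 0.2687]
orientation: [-0.155, 3.136, 0.0]
force: [0.0, -0.0, -0.6]
opening: 0.093
gripper_force: 0.0
```

View pics/m8.png

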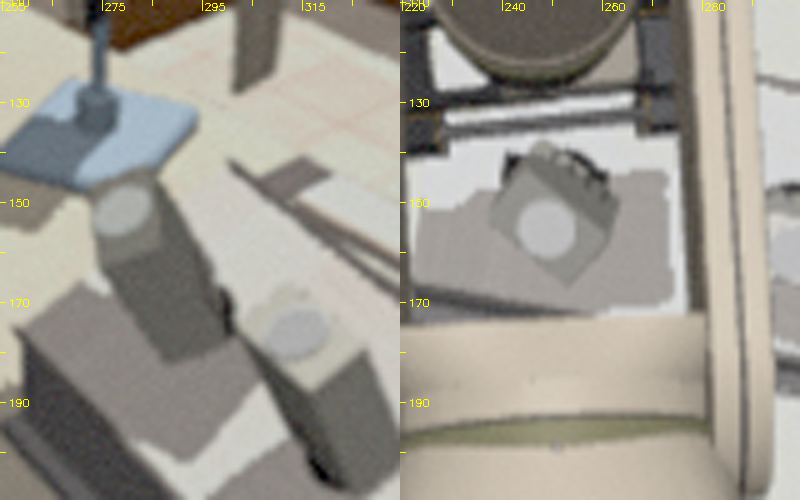

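```bash
python3 -m inch '[-1,0,0,7,100,-1,0,0,14,100,-1,0,0,21,100,-1,0,0,29,100,-1,0,0,29,100,-1,0,-30,29,100,-1,0,-60,29,100,-1,0,-90,29,100,-1,0,-115,29,100,-1,0,-115,29,100]' 8 | grep -E "pos|ori|force:|open"; python3 -m inch '[0,0,-12,0,100,0,0,-12,0,100]' 8 | grep -E "pos|ori|force:|open"; python3 -m inch '[0,0,0,0,25,0,0,0,0,25,0,0,0,0,25,0,0,0,0,25,0,0,0,0,25,0,0,0,0,25]' 10 | grep -E "pos|ori|force:|open"
```

```text
tool_pos: [0.6151, 0.085, 0.1461]
orientation: [0.916, -2.995, -0.004]
force: [-0.9, -0.3, -1.2]
opening: 0.0931
gripper_force: 0.0
tool_pos: [0.6189, 0.0852, 0.1403]
orientation: [0.925, -3.002, -0.0]
force: [0.1, 0.1, -1.4]
opening: 0.0931
gripper_force: 0.0
tool_pos: [0.6192, 0.0852, 0.1413]
orientation: [-0.929, 3.0, -0.0]
force: [0.9, -1.5, 5.4]
opening: 0.058
gripper_force: 9.2
```

```bash
python3 -m inch '[0,0,0,-5,25,0,0,0,-10,25,0,0,0,-15,25,0,0,0,-15,25]' 12 | grep -E "pos|ori|force:|open"; python3 -m inch '[0,0,0,-5,25,0,0,0,-10,25,0,0,0,-15,25,0,0,0,-15,25]' 12 | grep -E "pos|ori|force:|open"; python3 -m inch '[0,0,0,-5,25,0,0,0,-10,25,0,0,0,-15,25,0,0,0,-15,25,0,0,0,-15,25]' 12 | grep -E "pos|ori|force:|open"
```

```text
tool_pos: [0.6198, 0.084, 0.1418]
orientation: [-0.522, 3.096, -0.003]
force: [0.9, -4.0, 4.2]
opening: 0.0478
gripper_force: 11.6
tool_pos: [0.6195, 0.0841, 0.1409]
orientation: [-0.116, 3.138, -0.002]
force: [2.2, -3.4, 0.5]
opening: 0.0385
gripper_force: 12.0
tool_pos: [0.6191, 0.0851, 0.1405]
orientation: [0.283, 3.128, 0.0]
force: [3.1, -0.4, -0.5]
opening: 0.036
gripper_force: 12.0
```

```bash
python3 -m inch '[3,-0.5,-2,0,25,4,-0.5,-5,0,25,4,-0.5,-5,0,25]' 12 | grep -E "pos|force:|open"; python3 -m inch '[0,0,0,0,25,0,0,4,0,25,0,0,4,0,100,0,0,4,0,100,0,0,4,0,100,0,0,4,0,100,0,0,4,0,100]' 12 | grep -E "pos|force:|open"; python3 -m inch '[0,0,30,0,100,0,0,60,0,100,0,0,90,0,100,0,0,120,0,100,0,0,150,0,100,0,0,150,0,100]' 12 | grep -E "t:|pos|force:|open"
python3 - <<'E'
from h import *
snap('side','s7.png');snap('top','t7.png')
n=np.array([-.415,.077,.906]);sl=np.array([.6462,.08,.108])
for f,b in(('s7.png',(265,130,40,40)),('t7.png',(230,135,45,40))):
    x,y,w,h=b;print(f,proj(f,[sl+.096*n]))
    g=np.load(f'pics/{f}.npz')['image'][y:y+h,x:x+w].max(2)
    print(x,y);print('\n'.join(''.join(' .:-=+*#%@'[min(9,int(v)//24)] for v in r) for r in g))
E
```

```text
tool_pos: [0.6243, 0.0842, 0.1378]
force: [0.3, -2.3, 8.1]
opening: 0.0358
gripper_force: 12.0
tool_pos: [0.6225, 0.0847, 0.1392]
force: [0.1, -0.5, 0.4]
opening: 0.0645
gripper_force: 0.0
t: 15.7
tool_pos: [0.6253, 0.0848, 0.2978]
force: [-0.1, -0.6, 1.9]
opening: 0.0929
gripper_force: 0.0
s7.png [[282.32025745 147.64874804]]
265 130
++++=:.:::::::=+++++++++++++++++++++++++
++++=:.......:=+++++++++++++=+++++++++++
++++=:.......:=+++++++++++++==++++++++++
-=+=-........-+++++++++++++==-++++++++++
::--:........-++++++++++++==--++++++++++
:::::.......:-+++++++++++==-:-++++++++++
::::::.....:-=++++++++++==-::=++++++++++
:::::::::::-++++++++++++=-::-+++++++++++
::::::::::-++++++++++++=-::=++++++++++++
:::::::::=++++++++++++=-::=+++++++++++++
::::::::=++++++++++====::=++++++++++++++
:::::::=+++++++++=----::-++++++++++==+++
::::::=+++++++++=-:::::-+++++++++++---=+
:::::-+++++++++=-::::::-+++++++++++=::-=
:::::-++++++++=-:::::::-=+++++++++++-::-
:::::-===+++++=----::::::-=+++++++++=-::
....:----=========--:::::::=++++++++++=-
.....::::--=========:::::::-+++++++++++=
:::::...::-=========:::::
[... 2061 characters left out ...]
--------=*
----------------------::-=-=+=----------=--=*
-------==-------------:-==-----------------=*
-------==-------------:--=--=----------=--=+*
--------=-------------:-=---=-------------=**
-------=====-----------==----==-=-----=---=**
-------======--=-------=----------------=-=**
-------=====-====--=--==---==-------------=**
-------======-==---=---=------------------=**
.::::----------=---=---------------------=+**
......::::-----------=-=-=================++*
......:::::-----==========+=+++++++++++++++++
-===============+++++++++++++++++*+*+++++++++
++******+++++++++++++++++++++++++++++++++++++
++*******++++++++++++++++++++++++++++++++++++
+++++**+*++++++++++++++++++++++++++++++++++++
```

Run:
```python
from h import *
n=np.array([-.415,.077,.906]);sl=np.array([.6462,.08,.108])
p,e=tri('t7.png',(246.3,153.7),'s7.png',(278.7,149.3));print(p,e)
d=p-sl;ax=np.array([.983,-.182,0]);print(d@n,np.degrees(np.arctan2(np.linalg.norm(d-d@n*n),d@n)))
# carton rim/base corners read off earlier crop m4 top: rim corners in t2
mp=lambda pts:[(130+(x-400)/4-.5,170+(y-300)/4-.5) for x,y in pts]
c=np.array([atz('t2.png',q,.06) for q in mp([(489,377),(577,400),(548,500),(464,472)])]);print(c,c.mean(0))
```

```text
[0.59605631 0.08965306 0.19327314] 2.9122224112243073e-05
0.09881038018346652 5.940905018803951
[[0.52353043 0.37391215 0.06      ]
 [0.5064771  0.30678254 0.06      ]
 [0.43182015 0.32569313 0.06      ]
 [0.4520507  0.38950651 0.06      ]] [0.47846959 0.34897358 0.06      ]
```

```bash
python3 -m inch '[-144,264,0,-5,82,-144,264,0,-5,82,-144,264,0,-5,82,-144,264,0,-5,82,-144,264,0,-5,82,-144,264,0,-5,82,-144,264,0,-5,82,-144,264,0,-5,82,-144,264,-80,-5,82,-144,264,-120,-5,82]' 12 | grep -E "pos|ori"; python3 -m inch '[0,0,0,0,82,0,0,0,0,82,0,0,0,0,82]' 12 | grep -E "t:|pos|ori|open"
python3 - <<'E'
from h import *
snap('side','s8.png');snap('top','t8.png')
d=np.load('pics/t7.png.npz')['image'].astype(int)
hs=cv2.cvtColor(d.astype(np.uint8),cv2.COLOR_BGR2HSV)
m=((hs[...,1]>90)&(hs[...,0]<25)).astype(np.uint8);m[:, :130]=0;m[:,190:]=0;m[:170]=0;m[230:]=0
c=max(cv2.findContours(m,0,2)[0],key=cv2.contourArea);q=cv2.boxPoints(cv2.minAreaRect(c));print(cv2.contourArea(c));
w=np.array([atz('t7.png',p,.06) for p in q]);print(w,w.mean(0))
b=((hs[...,1]>120)&(hs[...,0]>100)&(hs[...,0]<130)).astype(np.uint8);b[:,:95]=0;b[:,145:]=0;b[:180]=0;b[225:]=0
ys,xs=np.nonzero(b);i=np.argmax(xs);print(xs.min(),xs.max(),ys.min(),ys.max(),atz('t7.png',(xs[i],ys[i]),0.02))
E
```

```text
tool_pos: [0.4793, 0.3505, 0.2069]
orientation: [0.421, 3.109, 0.005]
t: 16.88
tool_pos: [0.4793, 0.3484, 0.2075]
orientation: [0.427, 3.112, 0.0]
opening: 0.0767
103.0
[[0.44407969 0.36974642 0.06      ]
 [0.51822616 0.35435745 0.06      ]
 [0.51160306 0.327089   0.06      ]
 [0.43768027 0.34268077 0.06      ]] [0.47789729 0.34846841 0.06      ]
104 131 188 212 [0.47971968 0.44677992 0.02      ]
```

```bash
python3 -m inch '[-1,0,-40,1.5,82,-1,0,-80,1.5,82,-1,0,-120,1.5,82,-1,0,-150,1.5,82,-1,0,-169,1.5,82,-1,0,-169,1.5,82,-1,0,-169,1.5,82]' 12 | grep -E "pos|force:"; python3 -m inch '[0,0,0,0,50,0,0,0,0,50,0,0,0,0,50,0,0,0,0,50,0,0,0,0,50]' 15 | grep -E "pos|force:|open|ori"
```

```text
tool_pos: [0.4788, 0.3488, 0.0387]
force: [0.4, -0.5, 1.5]
gripper_force: 0.0
tool_pos: [0.4798, 0.3498, 0.0402]
orientation: [0.385, 3.114, 0.005]
force: [0.5, 0.0, 7.3]
opening: 0.0599
gripper_force: 15.0
```

```bash
python3 -m inch '[0,0,15,0,50,0,0,45,0,50,0,0,85,0,50,0,0,125,0,50,0,0,165,0,50,0,0,200,0,50,0,0,200,0,50]' 15 | grep -E "pos|force:|open"
python3 -m inch '[-40,-40,0,17,50,-40,-80,0,17,50,-40,-120,0,17,50,-40,-160,0,17,50,-40,-200,0,17,50,-40,-240,0,17,50,-40,-280,0,17,50,-40,-320,0,17,50,-40,-360,0,17,50,-40,-360,0,17,50]' 15 | grep -E "pos|open|ori"
python3 -m inch '[0,-40,0,0,50,0,-80,0,0,50,0,-120,0,0,50,0,-160,0,0,50,0,-200,0,0,50,0,-240,0,0,50,0,-280,0,0,50,0,-320,0,0,50,0,-348,0,0,50,0,-348,0,0,50]' 15 | grep -E "pos|open|ori"
python3 -m inch '[0,0,0,0,50,0,0,0,0,50,0,0,0,0,50,0,0,0,0,50]' 15 | grep -E "t:|pos|open|ori|force"
```

```text
tool_pos: [0.4813, 0.3507, 0.2483]
force: [1.3, -0.6, 0.1]
opening: 0.06
gripper_force: 15.0
tool_pos: [0.4376, -0.0179, 0.2379]
orientation: [-0.069, 3.14, -0.005]
opening: 0.06
tool_pos: [0.4369, -0.3641, 0.237]
orientation: [0.073, -3.14, 0.003]
opening: 0.0599
t: 20.57
tool_pos: [0.4383, -0.3582, 0.2377]
orientation: [-0.082, 3.14, -0.0]
force: [0.4, -0.2, -0.8]
opening: 0.0596
gripper_force: 15.0
```

```bash
python3 -m inch '[1.5,0,-40,0,50,1.5,0,-80,0,50,1.5,0,-110,0,50,1.5,0,-135,0,50,1.5,0,-145,0,50,1.5,0,-150,0,50,1.5,0,-150,0,50]' 15 | grep -E "pos|open|force"
python3 -m inch '[0,0,-3,0,50,0,0,-5,0,50,0,0,-5,0,50,0,0,-5,0,50]' 15 | grep -E "pos|open|ori|force"
```

```text
tool_pos: [0.4395, -0.3588, 0.0872]
force: [-0.1, -1.3, -1.0]
opening: 0.0598
gripper_force: 15.0
tool_pos: [0.4399, -0.3599, 0.0835]
orientation: [-0.08, 3.139, -0.002]
force: [0.1, 0.5, -0.4]
opening: 0.0597
gripper_force: 15.0
```

```bash
python3 -m inch '[0,0,-2,0,50,0,0,-3,0,50,0,0,-3,0,50]' 15 | grep -E "pos|force"
python3 -m inch '[0,0,0,0,82,0,0,0,0,82,0,0,0,0,82,0,0,0,0,82]' 15 | grep -E "pos|open|force"
python3 -m inch '[0,0,20,0,82,0,0,60,0,82,0,0,100,0,82,0,0,140,0,82,0,0,180,0,82,-40,100,180,0,82,-40,140,180,0,82,-40,180,180,0,82,-40,180,180,0,82,-40,180,180,0,82]' 15 | grep -E "t:|pos|open|force"
python3 - <<'E'
from h import *
snap('side','s9.png');snap('top','t9.png')
def rect(f,m,z):
    c=max(cv2.findContours(m.astype(np.uint8),0,2)[0],key=cv2.contourArea);q=cv2.boxPoints(cv2.minAreaRect(c))
    w=np.array([atz(f,p,z) for p in q]);return cv2.contourArea(c),w[:,:2].round(4).tolist(),w.mean(0).round(4)
im=np.load('pics/t9.png.npz')['image'];hs=cv2.cvtColor(im,cv2.COLOR_BGR2HSV)
m=(hs[...,1]>90)&(hs[...,0]<25);m[:,:375]=0;m[:,430:]=0;m[:202]=0;m[245:]=0
print(rect('t9.png',m,.102))
m0=cv2.absdiff(im,np.load('pics/t7.png.npz')['image']).max(2)[195:245,370:425]
g=im[198:240,375:420].max(2)
print('\n'.join(''.join(' .:-=+*#%@'[min(9,int(v)//24)] for v in r) for r in g))
for n,(o,p) in {'top':('t0.png','t9.png')}.items():
    d=cv2.absdiff(np.load('pics/t0.png.npz')['image'],im).max(2)
    for k,(x,y) in dict(tin=(326,209),plug=(180,161),bulb=(225,226),driver=(270,218),boxa=(395,156),boxb=(398,186)).items(): print(k,(d[y-14:y+14,x-14:x+14]>60).sum())
n=np.array([-.415,.077,.906])
g=im[140:170,230:270].max(2)
print('\n'.join(''.join(' .:-=+*#%@'[min(9,int(v)//24)] for v in r) for r in g))
E
```

```text
tool_pos: [0.4401, -0.3603, 0.0818]
force: [-4.3, 3.8, 14.0]
gripper_force: 15.0
tool_pos: [0.4393, -0.3594, 0.0792]
force: [-0.8, 0.5, 0.4]
opening: 0.0757
gripper_force: 0.0
t: 22.9
tool_pos: [0.3986, -0.1759, 0.2593]
force: [-1.0, 0.9, -0.6]
opening: 0.0759
gripper_force: 0.0Traceback (most recent call last):
  File "<stdin>", line 8, in <module>
  File "<stdin>", line 4, in rect
ValueError: max() iterable argument is empty
```

Run:
```python
from h import *
im=np.load('pics/t9.png.npz')['image'];i0=np.load('pics/t0.png.npz')['image']
show=lambda g:print('\n'.join(''.join(' .:-=+*#%@'[min(9,int(v)//24)] for v in r) for r in g))
show(im[200:242,375:420].max(2))
d=cv2.absdiff(i0,im).max(2)
for k,(x,y) in dict(tin=(326,209),plug=(180,161),bulb=(225,226),driver=(270,218),boxa=(395,156),boxb=(398,186)).items(): print(k,(d[y-14:y+14,x-14:x+14]>60).sum())
show(im[138:172,230:270].max(2))
for z,h in((.042,0),(.102,1)):
    a=np.radians(3);c=np.array([.4387,-.3582]);ex=np.array([np.cos(a),np.sin(a)]);ey=np.array([-ex[1],ex[0]])
    print(z,proj('t9.png',[[*(c+sx*.038*ex+sy*.03*ey),z] for sx,sy in((1,1),(1,-1),(-1,-1),(-1,1))]).round(1).tolist())
```

```text
+=-=+++++-=========++++++++++++++++++++++++++
=-=+++++=-==========+++++++++++++++++++++++++
=-+++++=-==============++++++++++++++++++++++
-=+++++=-===============+++++++++++++++++++++
-++*++=-================+=+++++++++++++++++++
=+**++=-===================++++++++++++++++++
+++++=---===================+++++++++++++++++
+++++=-----===================+=+++++++++++++
++++=-------====================+++++++++++++
++++----------=====================++++++++++
+++=------------======================+++++++
++=-::-----------=====================+++++++
++=::::-------------===================++++++
+=-::::::------------====================+=++
+-::::::::------------=====================++
=:..::::::::-------------====================
-.....::::::::------------===================
:.......::::::::------------=================
...:.....::::::::-------------===============
...:::.....:::::::--------------=============
....::::.....:::::::-------------============
....:::-::....::::::::-------------==========
.....::---:.....::::::::-------------========
......::---::.....:::::::-------------====
[... 1715 characters left out ...]
======+=:-***************
*********+++++=======+=:=***************
*********=+++++++=++++=-****************
*********+++++++++++++--****************
*********===++++++++++-=****************
*********---====++++++-+****************
*********=-------======*****************
*********=------------=*****************
*********=-----------=+*****************
+++++****=-----------=******************
:--==++++-=----=---=-=******************
::::::--::-----------=******************
......::...:::::-----=******************
..................::-+++++**************
0.042 [[383.9, 206.6], [402.8, 205.6], [405.2, 230.4], [386.2, 231.6]]
0.102 [[390.2, 203.8], [409.9, 202.7], [412.6, 228.7], [392.7, 229.9]]
```

```bash
python3 -m inch '[-20,40,0,0,82,-20,80,0,0,82,-20,120,0,0,82,-20,160,0,0,82,-20,200,0,0,82,-20,240,0,0,82,-20,280,0,0,82,-20,320,0,0,82,-20,320,0,0,82,-20,320,0,0,82]' | grep -E "t:|pos"
python3 - <<'E'
from h import *
snap('top','t10.png');snap('side','s10.png')
im=np.load('pics/t10.png.npz')['image'];i0=np.load('pics/t0.png.npz')['image']
show=lambda g:print('\n'.join(''.join(' .:-=+*#%@'[min(9,int(v)//24)] for v in r) for r in g))
show(im[195:242,375:420].max(2))
d=cv2.absdiff(i0,im).max(2)
for k,(x,y) in dict(tin=(326,209),plug=(180,161),bulb=(225,226),driver=(270,218),boxa=(395,156),boxb=(398,186)).items(): print(k,(d[y-14:y+14,x-14:x+14]>60).sum())
hs=cv2.cvtColor(im,cv2.COLOR_BGR2HSV)
m=((hs[...,1]>90)&(hs[...,0]<25)).astype(np.uint8);m[:,:375]=0;m[:,430:]=0;m[:202]=0;m[245:]=0
p=np.argwhere(m)[:,::-1]
if len(p)>20:
    q=cv2.boxPoints(cv2.minAreaRect(p.astype(np.float32)));w=np.array([atz('t10.png',u,.102) for u in q]);print(w.round(4),w.mean(0))
E
```

```text
t: 23.83
tool_pos: [0.3792, 0.1422, 0.259]
=+++++=-:.....::..-=++++===+========+++++++++
=*++*+=-:...:.....-+++++=++===+===+++++++++++
=+++++=-:....:....-=======---------===+++++++
=+++++=-:....:::..:---::::.:....:::==++++++++
=+++++=-:....:::..:::..........:--=++++++++++
=+++++=--.....:.:.:.........:--=+++++++++++++
-+++++=--................::-=++++++++++++++++
-+++*++=-::::::::----------=+++++++++++++++++
:=+++++=----------========-=======-=+++++++++
:=+*+++++++++=-::-------::::::::::::=++++++++
:=**+++++++==-:.:--:......:----:...:=++++++++
:=*+++++===::....-==:::::.-++++=...:=++++++++
.=+*++++-.......:=++-:--::-+***=...:=++++++++
:=++++++-. ......-++===-::-+**+-...:=++++++++
:=+++++++: ......-++===-::-+**+=....-++++++++
:=++++*++: ......-+++==-::-+***=:...-++++++++
:-++++++*: ......-+++==-:.:+**+=:...-++++++++
.-+++++++: ......-+++==-:.:+***=-...-++++++++
.:+++++++:  .....:=++===-::+**+=:...:=+++++++
.:=++++++-  .....:=++===-::=++++:...:=+++++++
.:=++++++-  .....:=++===-::=+**+-...:=+++++++
.:=++++++-  .....:=++===-.:-+**+-...:=+++++++
.:=++++++-  .....:-++===-::-+**+-...:=+++++++
[... 598 characters left out ...]

:..-+++++++:         ......::::=+++++++++++++
:..:+++++++:.::::::----=====+=+++++++++++++++
:..:+++++++==++++++++++++++++++++++++++++++++
:..:+++++++++++*+++++++++++++++++++++++++++++
:..:+++++++++++++++++++++++++++++++++++++++++
:...=++++++++++++++++++++++++++++++++++++++++
:...=++++++++++++++++++++++++++++++++++++++++
-..:=++++++++++++++++++============++++++++++
-:.:=++++++++++===----------=====++++++++++++
-::::---------==============+++++++++++++++++
=====++++++++++++++++++++++++++++++++++++++++
tin 0
plug 0
bulb 154
driver 149
boxa 0
boxb 0
[[ 0.4744 -0.3079  0.102 ]
 [ 0.4831 -0.3875  0.102 ]
 [ 0.4018 -0.3924  0.102 ]
 [ 0.394  -0.3136  0.102 ]] [ 0.43834308 -0.35036006  0.102     ]
```

```bash
python3 -c "
from plant import job
print(job.close_job())"
```

```text
the job is handed in; nothing more can be done
None
```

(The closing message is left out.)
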